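# Check the new lacquer on the boot tray with a coating-thickness probe

## Robot

A 6-joint arm with a two-finger parallel gripper is mounted at the origin on the work surface. World frame = base frame: x ahead of the robot, y to its left, z up, the work surface at z = 0. Lengths are in m, angles in rad, forces in N, time in s.
With the tool pointing down it reaches from about 0.3 to 0.875 m from the base axis. Payload 6.4 kg.
Tool frame: the origin (TCP) lies at the centre of the arm's flange, where the gripper is bolted on; the fingertips stand 173 mm ahead of it and the grasp point (between the pads) lies 155 mm ahead of it; z points along the fingers, x is the direction in which the jaws open and shut, and the axes are right-handed (so a half turn about z gives the same grasp; the last joint's range is limited). The gripper opens to 85 mm and grips with 20 to 120 N. Pads are 22 mm wide; open, the fingers measure 114 mm over their backs; the gripper's body (76 mm by 85 mm) begins 54 mm behind the grasp point. The pads swing forward as they close: fully open they stand 13 mm farther back than shut.
Start: joints at [-1.448, 0.181, 1.607, -0, 1.354, -0.206], TCP at [0.186, -0.544, 0.405] pointing down, gripper open.
Joint ranges: [-2.99, 2.99], [-0.89, 2.07], [0.3, 2.58], [-1.14, 4.28], [0, 2.63], [-3.12, 3.12]. Speed limits (rad/s): [2.57, 2.57, 3.01, 3.14, 3.14, 3.14].

## Interface

Orientations are given as a unit quaternion [w, x, y, z].
In Python, from bench import ctrl gives the robot as it stands. The module is installed in compiled form; this text tells all that it offers.
- The arm moves only by the tool move_arm, never from a script. Its argument "moves" is a list of rows, each an object of numbers: "gripper": the opening in per cent of the stroke, from 0 (shut) to 100 (fully open); "x", "y", "z": the shift along the tool's x, y, z in cm; "roll": the turn about the tool's z in degrees. In form: [{"gripper": .., "x": .., "y": .., "z": .., "roll": ..}, ...]. A call has 1 to 5 rows; each row shifts and turns the commanded pose from where the row before left it, along the tool's axes as they then stand; what a row does not reach is not made up. A row lasts 1/8 s, in which the tool goes at most 62.5 mm and 10.7 degrees, less where a joint would pass 70% of its speed; a pose out of reach is approached as far as the arm can. A call is refused whole if a number of a shift passes 6.25 or a number of a turn 10.7, either way. A call with a gripper value outside its range is refused whole. The fingers move at their own pace and stop on an object; the grip force is fixed at half the most. Time passes only in rows, so rows that do not move let the fingers close. It gives the time, the measured TCP pose, the force and the opening at its end, in the units of the state.
- ctrl.get_obs(): the state, without advancing time (a new reading comes with each control period).
- ctrl.camera(name): name is "scene" or "top" or "wrist"; returns a dict with "img" (420x560x3 uint8, red, green, blue), "fx", "fy", "cx", "cy" (pixels), "world_from_camera" (4x4, takes a point from camera to world coordinates); the wrist camera has in their place "tool_from_camera" (4x4, takes a point from camera to tool coordinates, whose origin is the TCP and whose axes are the tool frame's). Camera axes: x right, y up, looking along -z (the intrinsics and any distortion apply to the point x, -y, -z); pixel columns grow to the right and rows downward; lengths in m; the calibration is good to about 2 mm. A picture is of the moment at which its call begins: read the wrist's pose just before it. There is no depth.
- ctrl.hand_in(): hands the job in, once; it reports no verdict.
The state is a dict: "time_s": time; "q": joint angles; "dq": joint speeds; "joint_efforts": joint torques, N m; "eef_pos": TCP position; "eef_rot": TCP orientation; "wrist_force": force on the tool from outside, world axes, zero at the start; "torque": the same for the moment, N m; "opening": opening from 0.0 (shut) to 1.0 (fully open).
Only numpy, scipy, OpenCV 4.12 (cv2) and the standard library are available. Lean on these libraries where they do the work, as an engineer would, in place of code of your own. Each camera call takes 0.05 s, during which the arm holds its last target. There are 200 camera calls.

## Task

The cast-iron boot tray has been re-lacquered and its coating is to be measured at the ringed spot. First turn the gauge's range selector clockwise to the index for iron (the long bar with a disc), then take the cordless probe out of its dock and set its spring tip on the bare bed inside the pencilled ring, with the probe upright, square to the bed, and the tip pressed in lightly to about half of its travel. Touch down gently, leave the other things on the tray where they are, and finish while still holding the probe there: do not put it down or let go.

Things in the scene. Friction and masses are not known exactly. Their poses are not given: they have to be found in the camera images.
- gauge: Fixed grey gauge, 220 x 120 mm, long along its own x; origin at the centre of its underside. Front (x -110 to +35 mm) 42 mm high with the black selector; rear block 62 mm high with the probe dock, a vertical hole 27 mm wide, 57 mm deep, at x = +72.5 mm. Round the selector are seven pale marks 0.5 rad apart: six short ticks and, fifth clockwise, a long bar with a disc: the index for iron.
- selector (a joint): Angle of the range selector, rad: vertical axis, grows clockwise seen from above, 0 to 3.0 (end stops). Its white pointer line points along the gauge's +y at 0, along the gauge's +x at 1.57, at the index for iron at 2.0. Starts between 0.6 and 1.3. It stays where it is left; turning takes about 0.03 N m.
- selector_grip (a point): Grip point on the selector's axis (gauge x = -60 mm), at half height of its bar handle, 15.5 mm above the gauge's top. The bar is 40 mm long, 12 mm thick, 5 to 26 mm above the gauge's top, on a round skirt 48 mm wide and 5 mm high. The bar lies along the pointer line; this point's own x axis points where the pointer points, z up.
- probe: Loose cordless probe, 0.13 kg, a round pen standing upright in the dock. Origin at the centre of its nose's lower face, z along its axis to the top. From there up: nose 16 mm wide (0 to 12 mm), steel barrel 24 mm (to 40), collar 36 mm (40 to 46) that hangs on the dock's rim, plain black grip 26 mm wide (46 to 130). Below, the spring tip sticks out 12 mm. Draw it straight up 60 mm to free it.
- probe_tip (a point): Centre of the flat lower end (8 mm across) of the probe's spring tip; it moves with the tip: 12 mm below the probe's origin when free, less as the tip is pressed in.
- spring_tip (a joint): How far the probe's spring tip is pushed into the nose, m: 0 free, 0.010 fully in (hard stop). The spring gives 1.0 N at first contact and 0.3 N more per mm: 2.5 N at half travel (0.005). A dark line round the tip reaches the nose face at about half travel.
- tray: Fixed black cast-iron boot tray, 360 mm (its x) by 580 mm (its y); origin at the centre of its underside, z up. Flat bed 10 mm above the underside. Ten ribs, 8 mm wide and 8 mm high above the bed, run along its x, 56 mm apart; the bays between are 48 mm wide. Rim 28 mm high. The loose things on it stand no more than 75 mm above the table.
- ring: The marked spot: a pale wax-pencil ring on the tray's bed, in the middle of one of the bays, 20 mm inside and 24 mm outside diameter, with no thickness to speak of; origin at its centre, on the bed (10 mm above the table). The two crosses of the same pencil are readings already taken.
- boot_jack: Loose walnut boot jack, 285 x 100 x 55 mm, lying on the ribs; origin at the middle of its underside. Leave alone.
- key_dish: Loose round pewter key dish, 100 mm across, 20 mm high, on the ribs; origin at the centre of its underside. Leave alone.
- shoehorn: Loose horn shoehorn, 200 x 38 mm, 8 mm high, lying across the ribs; origin at the middle of its underside. Leave alone.
- rubber_tip_a: Loose black rubber umbrella tip standing on the bed, 29 mm across, 40 mm high; origin at the centre of its underside. Leave alone.
- rubber_tip_b: The second black rubber umbrella tip, same as the first. Leave alone.
Things that resemble listed ones, but are neither listed nor needed, are in the scene too. There is more than one size of the probe; the job needs the middle-sized.

How it is judged:
By the outcome, as a careful person would: the job done as asked, in the order asked, and still so for the second after the job is handed in, while the arm keeps its last pose, push and grip.
It also fails if it takes over 53 s, if anything falls off the work surface, if the arm or the gripper's body presses on something with over 40 N, if the wrist force passes 120 N, or if a joint passes its speed limit or range.

## Working session

There is one attempt and no reset: what is moved stays moved. The work goes in short steps, Python scripts to look and compute and a tool call to move; the robot and the scene stay as the last step left them, time stands still between calls to the robot, and variables do not carry over. Pictures are saved under pics/ and viewed, about 8 in all and at most 12, crops included, and the job is handed in when it is done.

Besides the shell and the picture viewer there is one more tool, called as name([rows], argument=value, ...), one row to a line, values as JSON. move_arm: Moves the arm, as the interface text tells. Its arguments: {"type":"object","properties":{"moves":{"type":"array","items":{"type":"object","properties":{"gripper":{"type":"number"},"x":{"type":"number"},"y":{"type":"number"},"z":{"type":"number"},"roll":{"type":"number"}}}}},"required":["moves"]}

```bash
mkdir -p pics; cat > h.py <<'E'
import numpy as np, cv2
from bench import ctrl
from scipy.spatial.transform import Rotation as R
def rot(o): q=o["eef_rot"]; return R.from_quat([q[1],q[2],q[3],q[0]]).as_matrix()
def snap(n,f):
    o=ctrl.get_obs(); c=ctrl.camera(n); cv2.imwrite("pics/"+f+".png",c["img"][:,:,::-1])
    if "world_from_camera" in c: T=np.array(c["world_from_camera"])
    else:
        W=np.eye(4); W[:3,:3]=rot(o); W[:3,3]=o["eef_pos"]; T=W@np.array(c["tool_from_camera"])
    np.savez("pics/"+f+".npz",img=c["img"],T=T,k=[c["fx"],c["fy"],c["cx"],c["cy"]]); return {k:v for k,v in c.items() if k!="img"}
def px2w(f,u,v,z):
    d=np.load("pics/"+f+".npz"); fx,fy,cx,cy=d["k"]; T=d["T"]
    r=T[:3,:3]@np.array([(u-cx)/fx,-(v-cy)/fy,-1]); return T[:3,3]+r*(z-T[2,3])/r[2]
def w2px(f,p):
    d=np.load("pics/"+f+".npz"); fx,fy,cx,cy=d["k"]; T=d["T"]
    q=T[:3,:3].T@(np.array(p)-T[:3,3]); return cx-fx*q[0]/q[2], cy+fy*q[1]/q[2]
E
python3 - <<'E'
from h import *
np.set_printoptions(precision=4,suppress=True)
for n in("scene","top","wrist"): print(n,snap(n,n+"0"))
print(ctrl.get_obs())
a=np.hstack([cv2.imread("pics/%s0.png"%n) for n in("top","scene")])
E
```

```text
scene {'fx': 388.82959703244865, 'fy': 388.82959703244865, 'cx': 276.23609306682164, 'cy': 209.70491373812496, 'world_from_camera': array([[-0.2208, -0.8396,  0.4963,  0.9468],
       [ 0.9752, -0.1842,  0.1223,  0.0676],
       [-0.0112,  0.5111,  0.8595,  0.7437],
       [ 0.    ,  0.    ,  0.    ,  1.    ]])}
top {'fx': 432.9857989250608, 'fy': 432.9857989250608, 'cx': 276.84080529330583, 'cy': 215.95469014586962, 'world_from_camera': array([[ 0.0556,  0.9763, -0.2091,  0.3171],
       [-0.9984,  0.0533, -0.0167, -0.0347],
       [-0.0051,  0.2097,  0.9778,  1.1252],
       [ 0.    ,  0.    ,  0.    ,  1.    ]])}
wrist {'fx': 365.3170433011515, 'fy': 365.3170433011515, 'cx': 269.86293584330224, 'cy': 209.08044851842845, 'tool_from_camera': array([[ 1.    , -0.0004, -0.0001,  0.0001],
       [-0.0004, -0.9605, -0.2784, -0.0731],
       [ 0.0001,  0.2784, -0.9605,  0.0302],
       [ 0.    ,  0.    ,  0.    ,  1.    ]])}
{'time_s': 0.15, 'q': array([-1.4483,  0.1814,  1.6078,  0.    ,  1.3538, -0.2063]), 'dq': array([-0.0016, -0.0039, -0.0038, -0.0002, -0.0013,  0.001 ]), 'joint_efforts': array([  0.0012, -44.526 , -35.1692,  -0.0002,   0.0058,  -0.    ]), 'eef_pos': array([ 0.1857, -0.544 ,  0.404 ]), 'eef_rot': array([-0.0005,  0.8133, -0.5819, -0.0005]), 'wrist_force': array([-1.1229, -0.717 ,  0.0254]), 'torque': array([-0.03  , -0.0139,  0.0162]), 'opening': 0.9990323238550176}
```

View pics/top0.png

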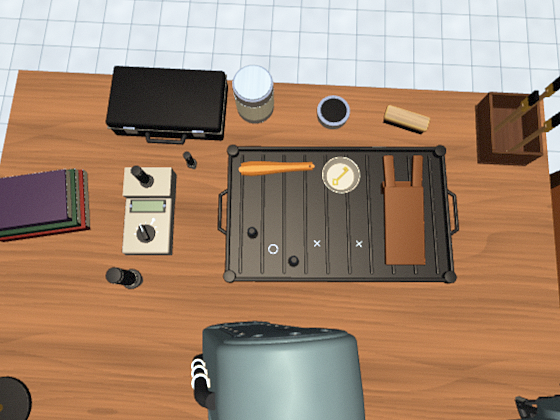

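View pics/scene0.png

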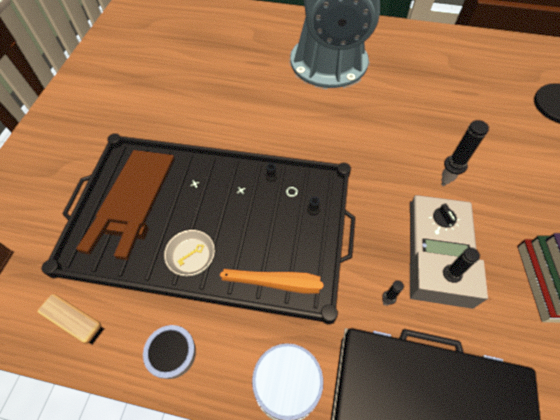

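The top view shows the gauge at about (148,210), its selector at (147,232) and the docked probe at (140,175). The ring is at (273,249), between rubber tips at (252,232) and (293,261). Larger and smaller probes stand outside the gauge.

```bash
python3 - <<'E'
from h import *
np.set_printoptions(precision=4,suppress=True)
for f,b in(("top0",(262,238,285,260)),("scene0",(282,182,302,200))):
    im=np.load(f"pics/{f}.npz")["img"].astype(int); u0,v0,u1,v1=b
    m=(im[v0:v1,u0:u1].min(2)>110); ys,xs=np.nonzero(m)
    u,v=(xs.min()+xs.max())/2+u0,(ys.min()+ys.max())/2+v0
    print("ring",f,u,v,m.sum(),px2w(f,u,v,.010))
# gauge: beige mask outline
for f,b in(("top0",(115,155,185,265)),("scene0",(400,185,500,315))):
    im=cv2.imread(f"pics/{f}.png"); u0,v0,u1,v1=b; c=cv2.cvtColor(im[v0:v1,u0:u1],cv2.COLOR_BGR2HSV)
    m=((c[...,1]<75)&(c[...,2]>110)).astype(np.uint8)
    cs=cv2.findContours(cv2.morphologyEx(m,cv2.MORPH_CLOSE,np.ones((9,9))),0,2)[0]; k=max(cs,key=cv2.contourArea)
    print(f,cv2.boxPoints(cv2.minAreaRect(k))+[u0,v0])
print("sel",px2w("top0",147,232,.055),px2w("scene0",446,215,.06))
print("probe top",px2w("top0",137,171,.146),px2w("scene0",467,257,.146))
for f,b,g in(("top0",(105,150,195,290),5),("scene0",(395,180,505,320),5)):
    im=cv2.imread(f"pics/{f}.png"); u0,v0,u1,v1=b
    cv2.imwrite(f"pics/{f}c.png",cv2.resize(im[v0:v1,u0:u1],None,fx=4,fy=4,interpolation=2))
a=cv2.imread("pics/top0c.png");b=cv2.imread("pics/scene0c.png");
h=560;cv2.imwrite("pics/c1.png",np.hstack([a[:h],b[:h,:]])[:, :800])
E
```

```text
ring top0 271.5 248.5 96 [ 0.4686 -0.0067  0.01  ]
ring scene0 291.5 191.0 68 [ 0.4678 -0.014   0.01  ]
top0 [[121.8911 252.967 ]
 [123.2458 166.2695]
 [171.5621 167.0244]
 [170.2075 253.722 ]]
scene0 [[409.7028 196.4966]
 [477.0794 190.1801]
 [487.2614 298.788 ]
 [419.8848 305.1045]]
sel [0.487  0.3068 0.055 ] [0.4907 0.3077 0.06  ]
probe top [0.6172 0.3189 0.146 ] [0.6228 0.3116 0.146 ]
```

View pics/c1.png

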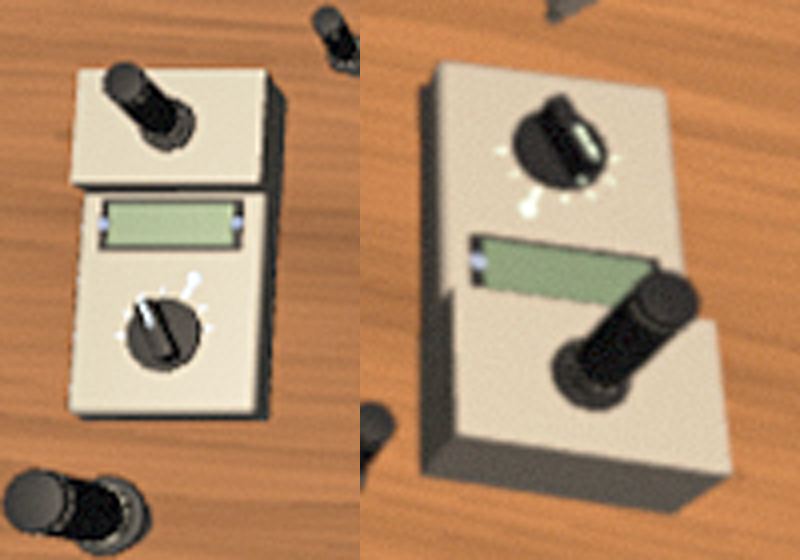

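The crop shows the pointer about 30° left of gauge +x. The disc mark lies clockwise of it, at about (195,280) in the crop. I'll move above the selector for a wrist view.

move_arm([
  {"x":-4.7,"y":-3.7},
  {"x":-4.7,"y":-3.7},
  {"x":-4.7,"y":-3.7},
  {"x":-4.7,"y":-3.7},
  {"x":-4.7,"y":-3.7},
])

```text
validation failed for argument at $.mo...
```

move_arm([
  {"x":-4.7,"y":-3.7},
  {"x":-4.7,"y":-3.7},
  {"x":-4.7,"y":-3.7},
  {"x":-4.7,"y":-3.7},
  {"x":-4.7,"y":-3.7},
])

```text
validation failed for argument at $.mo...
```

move_arm([
  {"x":-4.7,"y":-3.7},
  {"x":-4.7,"y":-3.7},
  {"x":-4.7,"y":-3.7},
  {"x":-4.7,"y":-3.7},
  {"x":-2.0,"y":-1.9},
])

```text
validation failed for argument at $.mo...
```

move_arm([
  {"x":0},
  {"x":0},
])

```text
validation failed for argument at $.mo...
```

```bash
python3 - <<'E'
from h import *
np.set_printoptions(precision=4,suppress=True)
snap("wrist","w1"); o=ctrl.get_obs(); print(o["time_s"],o["eef_pos"],o["q"],o["wrist_force"]); print(rot(o))
E
```

```text
0.2 [ 0.1857 -0.5441  0.4041] [-1.4483  0.1813  1.6076  0.      1.3538 -0.2062] [ 0.5221 -0.3826 -0.1176]
[[ 0.3228 -0.9465 -0.0001]
 [-0.9465 -0.3228  0.0011]
 [-0.0011 -0.0002 -1.    ]]
```

View pics/w1.png

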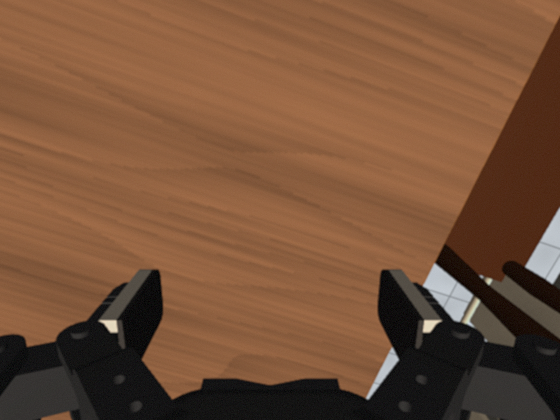

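The picture only shows bare table, with the fingers at the bottom, because every move was refused. The rows need all five fields.

move_arm([
  {"gripper":100,"x":-4.7,"y":-3.7,"z":0,"roll":0},
  {"gripper":100,"x":-4.7,"y":-3.7,"z":0,"roll":0},
  {"gripper":100,"x":-4.7,"y":-3.7,"z":0,"roll":0},
  {"gripper":100,"x":-4.7,"y":-3.7,"z":0,"roll":0},
  {"gripper":100,"x":-4.7,"y":-3.7,"z":0,"roll":0},
])

```text
time_s: 0.82
eef_pos: [0.2851, -0.2602, 0.4046]
eef_rot: [-0.0, 0.813, -0.582, 0.0]
wrist_force: [1.2, -0.3, 0.7]
opening: 0.999
```

move_arm([
  {"gripper":100,"x":-4.7,"y":-3.7,"z":0,"roll":0},
  {"gripper":100,"x":-4.7,"y":-3.7,"z":0,"roll":0},
  {"gripper":100,"x":-4.7,"y":-3.7,"z":0,"roll":0},
  {"gripper":100,"x":-4.7,"y":-3.7,"z":0,"roll":0},
  {"gripper":100,"x":-4.7,"y":-3.7,"z":0,"roll":0},
])

```text
time_s: 1.45
eef_pos: [0.3842, 0.0221, 0.4051]
eef_rot: [-0.0, 0.813, -0.582, 0.001]
wrist_force: [0.6, -0.3, 0.9]
opening: 0.999
```

move_arm([
  {"gripper":100,"x":-4.7,"y":-3.7,"z":0,"roll":0},
  {"gripper":100,"x":-4.7,"y":-3.7,"z":0,"roll":0},
  {"gripper":100,"x":-4.7,"y":-3.7,"z":0,"roll":0},
  {"gripper":100,"x":-4.7,"y":-3.7,"z":0,"roll":0},
  {"gripper":100,"x":-2.0,"y":-1.9,"z":0,"roll":0},
])

```text
time_s: 2.08
eef_pos: [0.4751, 0.2737, 0.4043]
eef_rot: [-0.0, 0.814, -0.581, -0.0]
wrist_force: [0.3, -0.8, 0.6]
opening: 1.004
```

move_arm([
  {"gripper":100,"x":0,"y":0,"z":0,"roll":0},
  {"gripper":100,"x":0,"y":0,"z":0,"roll":0},
])

```text
time_s: 2.33
eef_pos: [0.4747, 0.2704, 0.4043]
eef_rot: [0.001, 0.813, -0.582, -0.0]
wrist_force: [-0.6, -0.1, -0.2]
opening: 1.0
```

```bash
python3 - <<'E'
from h import *
np.set_printoptions(precision=4,suppress=True)
snap("wrist","w2"); o=ctrl.get_obs(); print(o["time_s"],o["eef_pos"],o["q"],o["wrist_force"]); print(rot(o))
E
```

```text
2.375 [0.4747 0.2701 0.4045] [ 0.2999  0.1169  1.6798 -0.0003  1.3455  1.5427] [ 0.8605 -0.0961 -0.075 ]
[[ 0.3223 -0.9466 -0.0005]
 [-0.9466 -0.3223 -0.0005]
 [ 0.0003  0.0007 -1.    ]]
```

View pics/w2.png

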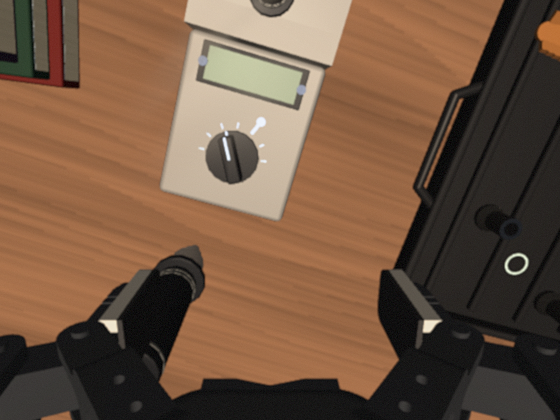

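The wrist view shows the selector at (232,157), the iron disc at (261,122), the docked probe's collar at (272,0) and the ring at (516,264). A large decoy probe stands near (185,275), below the gauge's front.

```bash
cat > m.py <<'E'
from h import *
np.set_printoptions(precision=4,suppress=True)
f="w2"; im=np.load(f"pics/{f}.npz")["img"].astype(int)
def blob(m,b):
    u0,v0,u1,v1=b; s=m[v0:v1,u0:u1].astype(np.uint8); n,l,st,c=cv2.connectedComponentsWithStats(s); i=1+st[1:,4].argmax()
    return l==i,c[i]+[u0,v0],st[i]
mx=im.max(2);mn=im.min(2)
l,c,st=blob(mx<100,(190,115,280,200)); 
ys,xs=np.nonzero(l); k=cv2.findContours(l.astype(np.uint8),0,2)[0]; k=max(k,key=cv2.contourArea); (ex,ey),ax,an=cv2.fitEllipse(k)
print("skirt",ex+190,ey+115,ax,px2w(f,ex+190,ey+115,.046)); S=px2w(f,ex+190,ey+115,.046)
# pointer white line
l,c,st=blob(mn>150,(218,133,242,168)); ys,xs=np.nonzero(l); P=np.array([px2w(f,x+218,y+133,.068)[:2] for x,y in zip(xs,ys)])
w,v=np.linalg.eigh(np.cov(P.T)); d=v[:,1]; d*=np.sign(d[0]); print("pointer",st,P.mean(0),np.degrees(np.arctan2(d[1],d[0])))
l,c,st=blob(mn>225,(250,113,272,132)); D=px2w(f,*c,.042); print("disc",c,st,D, np.degrees(np.arctan2(*(D-S)[1::-1])))
# front face corners by polygon of beige
h=cv2.cvtColor(im.astype(np.uint8),cv2.COLOR_RGB2HSV); m=((h[...,1]<75)&(h[...,2]>130)); l,c,st=blob(m,(150,0,370,230))
k=cv2.findContours(cv2.morphologyEx(l.astype(np.uint8),cv2.MORPH_CLOSE,np.ones((15,15))),0,2)[0]; k=max(k,key=cv2.contourArea); p=cv2.approxPolyDP(k,6,True)[:,0]+[150,0]
for q in p: print(q,px2w(f,*q,.042)[:2],px2w(f,*q,.062)[:2])
l,c,st=blob(mn>150,(500,248,532,282)); ys,xs=np.nonzero(l); r=[(xs.min()+xs.max())/2+500,(ys.min()+ys.max())/2+248]; print("ring",r,st,px2w(f,*r,.01),px2w(f,xs.min()+500,r[1],.01)-px2w(f,xs.max()+501,r[1],.01))
for u,v in((272,-2),(272,3)): print("collar",px2w(f,u,v,.068))
print("top collar",px2w("top0",147,180.5,.067))
print("big probe tip",px2w(f,197,250,.0),px2w(f,182,275,.05),px2w("top0",130,280,.05))
E
python3 m.py
```

```text
skirt 232.86610412597656 158.1766357421875 (45.82782745361328, 51.31553649902344) [0.4878 0.3097 0.046 ]
pointer [ 5  4  8 24 84] [0.4974 0.3164] 29.62691220320668
disc [258.8454 123.5979] [ 1  4 15 15 97] [0.5239 0.2972 0.042 ] -19.109505267843815
[193  30] [0.578  0.3727] [0.5759 0.3679]
[160 187] [0.4396 0.3661] [0.4459 0.3617]
[278 220] [0.4446 0.2516] [0.4506 0.2541]
[324  71] [0.5833 0.2584] [0.581  0.2606]
ring [np.float64(516.0), np.float64(263.5)] [  5   5  23  22 147] [ 0.4717 -0.0132  0.01  ] [-0.0081  0.0236  0.    ]
collar [0.6154 0.3165 0.068 ]
collar [0.6122 0.3154 0.068 ]
top collar [0.6176 0.3188 0.067 ]
big probe tip [0.3704 0.3193 0.    ] [0.3635 0.3226 0.05  ] [0.366  0.3361 0.05  ]
```

move_arm([
  {"gripper":45,"x":-3.3,"y":-2.5,"z":0,"roll":0},
  {"gripper":45,"x":0,"y":0,"z":4.5,"roll":-5.6},
  {"gripper":45,"x":0,"y":0,"z":4.5,"roll":-5.6},
  {"gripper":45,"x":0,"y":0,"z":4,"roll":0},
  {"gripper":45,"x":0,"y":0,"z":0,"roll":0},
])

```text
time_s: 3.0
eef_pos: [0.4865, 0.3085, 0.2717]
eef_rot: [0.003, 0.866, -0.5, -0.002]
wrist_force: [-0.4, -0.0, 0.3]
opening: 0.448
```

```bash
python3 - <<'E'
from h import *
np.set_printoptions(precision=4,suppress=True)
snap("wrist","w3"); o=ctrl.get_obs(); print(o["time_s"],o["eef_pos"],o["q"],o["wrist_force"]); Rt=rot(o);print(Rt)
p=np.array([.4878,.3097,.068]); print("err tool",Rt.T@(p-o["eef_pos"]), w2px("w3",p))
E
```

```text
3.05 [0.4877 0.3091 0.2743] [ 0.3594  0.3356  1.7008 -0.0001  1.1079  1.4074] [ 0.8907 -0.8262  0.5721]
[[ 0.4993 -0.8664 -0.0025]
 [-0.8664 -0.4993 -0.001 ]
 [-0.0004  0.0026 -1.    ]]
err tool [-0.0004 -0.0009  0.2063] (np.float64(268.23633592424227), np.float64(245.82940305290472))
```

View pics/w3.png

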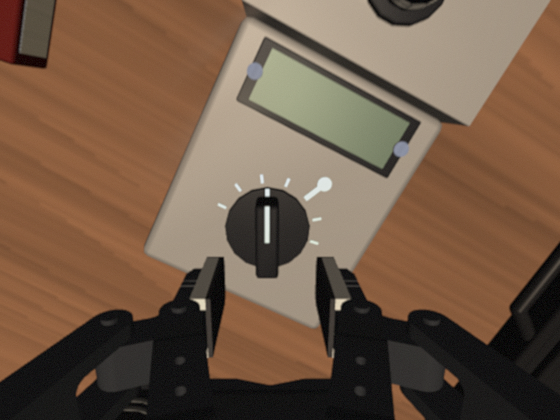

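The bar is vertical in the image at column 266, so it is aligned with the jaws. I'll check its centre along the bar.

```bash
python3 - <<'E'
from h import *
np.set_printoptions(precision=4,suppress=True)
f="w3"; im=np.load("pics/w3.npz")["img"].astype(int); mx=im.max(2)
b=mx[180:285,225:310]; k=cv2.findContours((b<95).astype(np.uint8),0,2)[0]; k=max(k,key=cv2.contourArea)
print(cv2.boundingRect(k), [px2w(f,u,228,.047) for u in(225,309)], px2w(f,267,228,.047))
print([px2w(f,266,v,.068) for v in (200,204,277)])
for n,(u,v) in dict(disc=(324,184),dig=(307,199)).items(): print(n,px2w(f,u,v,.042))
for u,v in((222,206),(238,187),(262,179),(288,182),(317,219),(314,243)): print(px2w(f,u,v,.042))
for q in((148,250),(316,326),(440,125),(249,18)): print("corner",px2w(f,*q,.042))
E
```

```text
(0, 8, 85, 90) [array([0.4775, 0.332 , 0.047 ]), array([0.5011, 0.291 , 0.047 ])] [0.4893 0.3115 0.047 ]
[array([0.5082, 0.3227, 0.068 ]), array([0.5064, 0.3217, 0.068 ]), array([0.472, 0.302, 0.068])]
disc [0.5261 0.2961 0.042 ]
dig [0.514  0.2997 0.042 ]
[0.4864 0.3393 0.042 ]
[0.5007 0.3367 0.042 ]
[0.5113 0.3274 0.042 ]
[0.5171 0.314  0.042 ]
[0.5068 0.2885 0.042 ]
[0.4934 0.2822 0.042 ]
corner [0.4408 0.3644 0.042 ]
corner [0.4465 0.2515 0.042 ]
corner [0.584  0.2598 0.042 ]
corner [0.5782 0.3728 0.042 ]
```

move_arm([
  {"gripper":45,"x":-0.1,"y":-0.2,"z":1.6,"roll":0},
  {"gripper":45,"x":0,"y":0,"z":1.6,"roll":0},
  {"gripper":45,"x":0,"y":0,"z":1.5,"roll":0},
  {"gripper":45,"x":0,"y":0,"z":0,"roll":0},
  {"gripper":45,"x":0,"y":0,"z":0,"roll":0},
])

```text
time_s: 3.68
eef_pos: [0.4894, 0.3121, 0.2278]
eef_rot: [-0.0, 0.866, -0.5, 0.0]
wrist_force: [0.0, 0.4, 0.6]
opening: 0.455
```

move_arm([
  {"gripper":5,"x":0,"y":0,"z":0,"roll":0},
  {"gripper":5,"x":0,"y":0,"z":0,"roll":0},
  {"gripper":5,"x":0,"y":0,"z":0,"roll":0},
  {"gripper":5,"x":0,"y":0,"z":0,"roll":0},
  {"gripper":5,"x":0,"y":0,"z":0,"roll":0},
])

```text
time_s: 4.3
eef_pos: [0.4894, 0.3123, 0.2285]
eef_rot: [-0.001, 0.866, -0.5, 0.0]
wrist_force: [-2.4, 0.2, 5.2]
opening: 0.117
```

move_arm([
  {"gripper":5,"x":0,"y":0,"z":0,"roll":10.4},
  {"gripper":5,"x":0,"y":0,"z":0,"roll":10.4},
  {"gripper":5,"x":0,"y":0,"z":0,"roll":10.4},
  {"gripper":5,"x":0,"y":0,"z":0,"roll":10.4},
  {"gripper":5,"x":0,"y":0,"z":0,"roll":10.4},
])

```text
time_s: 4.92
eef_pos: [0.4898, 0.3101, 0.2284]
eef_rot: [-0.001, -0.557, 0.83, -0.002]
wrist_force: [-1.4, -14.0, 11.7]
opening: 0.124
```

move_arm([
  {"gripper":5,"x":0,"y":0,"z":0,"roll":0},
  {"gripper":45,"x":0,"y":0,"z":0,"roll":0},
  {"gripper":45,"x":0,"y":0,"z":0,"roll":0},
  {"gripper":45,"x":0,"y":0,"z":0,"roll":0},
  {"gripper":45,"x":0,"y":0,"z":-5,"roll":0},
])

```text
time_s: 5.55
eef_pos: [0.4873, 0.3114, 0.2738]
eef_rot: [-0.005, -0.56, 0.829, 0.001]
wrist_force: [0.3, -0.1, 0.0]
opening: 0.449
```

move_arm([
  {"gripper":45,"x":0,"y":0,"z":0,"roll":0},
  {"gripper":45,"x":0,"y":0,"z":0,"roll":0},
])

```text
time_s: 5.8
eef_pos: [0.489, 0.3122, 0.2776]
eef_rot: [0.0, -0.56, 0.829, 0.0]
wrist_force: [-0.3, 0.5, 0.9]
opening: 0.453
```

```bash
python3 - <<'E'
from h import *
np.set_printoptions(precision=4,suppress=True)
snap("wrist","w4"); o=ctrl.get_obs(); print(o["time_s"],o["eef_pos"],o["q"],o["wrist_force"]); Rt=rot(o);print(Rt)
E
```

```text
5.85 [0.4887 0.312  0.2769] [0.3636 0.3364 1.6936 0.     1.1129 2.3174] [-0.661  -0.3154 -0.8741]
[[-0.3737 -0.9275 -0.0012]
 [-0.9275  0.3737 -0.0005]
 [ 0.0009  0.001  -1.    ]]
```

View pics/w4.png

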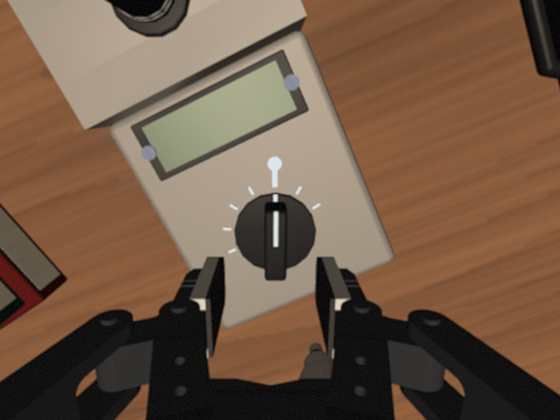

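The pointer line (275,228) and the disc (275,163) sit on one line, so the selector is at the iron index. Next is the probe.

move_arm([
  {"gripper":80,"x":0,"y":0,"z":-5,"roll":0},
  {"gripper":80,"x":0,"y":0,"z":-5,"roll":0},
  {"gripper":80,"x":-1.8,"y":-4,"z":0,"roll":0},
  {"gripper":80,"x":-1.8,"y":-4,"z":0,"roll":0},
  {"gripper":80,"x":-1.8,"y":-4,"z":0,"roll":0},
])

```text
time_s: 6.48
eef_pos: [0.6216, 0.3173, 0.376]
eef_rot: [-0.001, -0.56, 0.829, 0.0]
wrist_force: [-0.6, 0.9, 0.7]
opening: 0.802
```

move_arm([
  {"gripper":80,"x":0,"y":0,"z":0,"roll":0},
  {"gripper":80,"x":0,"y":0,"z":0,"roll":0},
])

```text
time_s: 6.72
eef_pos: [0.6201, 0.3172, 0.3758]
eef_rot: [-0.002, -0.559, 0.829, 0.001]
wrist_force: [-0.3, -0.2, 0.2]
opening: 0.798
```

```bash
python3 - <<'E'
from h import *
np.set_printoptions(precision=4,suppress=True)
im=np.load("pics/w4.npz")["img"].astype(int); m=im[195:250,266:286].min(2)>150; ys,xs=np.nonzero(m)
P=np.array([px2w("w4",x+266,y+195,.068)[:2] for x,y in zip(xs,ys)]); v=np.linalg.eigh(np.cov(P.T))[1][:,1]; print("pointer deg",np.degrees(np.arctan(v[1]/v[0])),len(P))
d=px2w("w4",275,163,.042)-px2w("w4",275.5,182,.042); print("index",np.degrees(np.arctan(d[1]/d[0])))
snap("wrist","w5"); o=ctrl.get_obs(); print(o["time_s"],o["eef_pos"],o["q"],o["wrist_force"]); Rt=rot(o);print(Rt)
for p in((.6205,.318,.152),(.6205,.318,.068)): print(w2px("w5",p))
E
```

```text
pointer deg -21.163313285241664 172
index -20.192216577421753
6.775 [0.6198 0.3174 0.3764] [0.3032 0.4689 1.2945 0.0002 1.3808 2.2569] [-0.2801  0.5283  0.4593]
[[-0.3736 -0.9276 -0.0025]
 [-0.9276  0.3736 -0.0006]
 [ 0.0015  0.0021 -1.    ]]
(np.float64(269.9228410685032), np.float64(235.88103457220552))
(np.float64(269.72719991258975), np.float64(198.2252091100923))
```

View pics/w5.png

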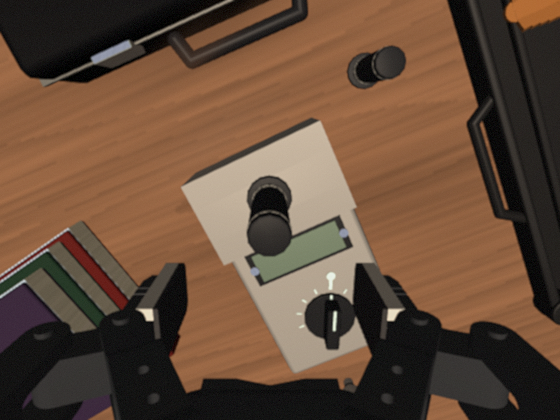

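The docked probe's top shows at (269,234) and its collar at (269,196), within 2 px of prediction. I'll descend and grip.

move_arm([
  {"gripper":80,"x":0,"y":-0.1,"z":3.7,"roll":0},
  {"gripper":80,"x":0,"y":0,"z":3.7,"roll":0},
  {"gripper":80,"x":0,"y":0,"z":3.7,"roll":0},
  {"gripper":80,"x":0,"y":0,"z":0,"roll":0},
  {"gripper":80,"x":0,"y":0,"z":0,"roll":0},
])

```text
time_s: 7.4
eef_pos: [0.6217, 0.3173, 0.2686]
eef_rot: [0.001, -0.56, 0.829, -0.0]
wrist_force: [0.3, 0.1, 1.0]
opening: 0.803
```

move_arm([
  {"gripper":10,"x":0,"y":0,"z":0,"roll":0},
  {"gripper":10,"x":0,"y":0,"z":0,"roll":0},
  {"gripper":10,"x":0,"y":0,"z":0,"roll":0},
  {"gripper":10,"x":0,"y":0,"z":0,"roll":0},
  {"gripper":10,"x":0,"y":0,"z":0,"roll":0},
])

```text
time_s: 8.02
eef_pos: [0.6221, 0.3169, 0.2683]
eef_rot: [0.001, -0.559, 0.829, -0.0]
wrist_force: [-1.7, -1.1, 6.0]
opening: 0.288
```

move_arm([
  {"gripper":10,"x":0,"y":0,"z":0,"roll":0},
  {"gripper":10,"x":0,"y":0,"z":0,"roll":0},
])

```text
time_s: 8.28
eef_pos: [0.6221, 0.3169, 0.2683]
eef_rot: [0.001, -0.559, 0.829, -0.0]
wrist_force: [-1.0, -0.9, 6.1]
opening: 0.289
```

move_arm([
  {"gripper":10,"x":0,"y":0,"z":-1.5,"roll":0},
  {"gripper":10,"x":0,"y":0,"z":-2.5,"roll":0},
  {"gripper":10,"x":0,"y":0,"z":-3,"roll":0},
  {"gripper":10,"x":0,"y":0,"z":-3.5,"roll":0},
  {"gripper":10,"x":0,"y":0,"z":-3.5,"roll":0},
])

```text
time_s: 8.9
eef_pos: [0.6214, 0.3168, 0.4082]
eef_rot: [-0.0, -0.559, 0.829, 0.0]
wrist_force: [0.5, 0.6, -2.1]
opening: 0.29
```

```bash
cat m2.py 2>/dev/null; python3 - <<'E'
from h import *
np.set_printoptions(precision=4,suppress=True)
o=ctrl.get_obs(); print(o["time_s"],o["eef_pos"],o["q"],o["wrist_force"],o["opening"]); Rt=rot(o)
d=np.array([.4717,-.0132,0])-o["eef_pos"]; print(Rt.T@d)
# ring again by ellipse in the w2 / top0 / scene0 pictures
for f,b in(("w2",(500,248,532,282)),("top0",(262,238,286,262)),("scene0",(280,178,306,206))):
    im=np.load(f"pics/{f}.npz")["img"].astype(int);u0,v0,u1,v1=b; m=(im[v0:v1,u0:u1].min(2)>100).astype(np.uint8)
    k=max(cv2.findContours(m,0,2)[0],key=cv2.contourArea); (x,y),a,_=cv2.fitEllipse(k); print(f,x+u0,y+v0,a,px2w(f,x+u0,y+v0,.01))
E
```

```text
8.9 [0.6214 0.3168 0.4082] [0.3018 0.4472 1.2603 0.0001 1.4344 2.2559] [ 0.5046  0.5673 -2.0515] 0.29015657789914306
[0.362  0.0153 0.4082]
w2 515.9992065429688 263.53765296936035 (20.129390716552734, 24.499975204467773) [ 0.4717 -0.0132  0.01  ]
top0 272.60075855255127 249.5269832611084 (22.362768173217773, 68.858154296875) [ 0.4661 -0.0097  0.01  ]
scene0 291.46614360809326 191.35250282287598 (10.077754974365234, 11.93283462524414) [ 0.4687 -0.0139  0.01  ]
```

move_arm([
  {"gripper":10,"x":3.5,"y":0.6,"z":0,"roll":0},
  {"gripper":10,"x":4.5,"y":0.8,"z":0,"roll":0},
  {"gripper":10,"x":4.5,"y":0.8,"z":0,"roll":0},
  {"gripper":10,"x":4.5,"y":0.8,"z":0,"roll":0},
  {"gripper":10,"x":4.5,"y":0.8,"z":0,"roll":0},
])

```text
time_s: 9.52
eef_pos: [0.5049, 0.1306, 0.4072]
eef_rot: [0.0, -0.56, 0.829, -0.0]
wrist_force: [0.2, -0.8, -1.8]
opening: 0.291
```

move_arm([
  {"gripper":10,"x":4.5,"y":0.8,"z":0,"roll":0},
  {"gripper":10,"x":4.5,"y":0.8,"z":0,"roll":0},
  {"gripper":10,"x":4,"y":0.8,"z":0,"roll":0},
  {"gripper":10,"x":1.7,"y":0.3,"z":0,"roll":0},
  {"gripper":10,"x":0,"y":0,"z":0,"roll":0},
])

```text
time_s: 10.15
eef_pos: [0.4255, 0.0047, 0.4073]
eef_rot: [0.0, -0.559, 0.829, -0.0]
wrist_force: [0.2, 0.6, -1.8]
opening: 0.289
```

move_arm([
  {"gripper":10,"x":0,"y":0,"z":2,"roll":0},
  {"gripper":10,"x":0,"y":0,"z":2,"roll":0},
  {"gripper":10,"x":0,"y":0,"z":0,"roll":0},
  {"gripper":10,"x":0,"y":0,"z":0,"roll":0},
])

```text
time_s: 10.65
eef_pos: [0.4265, 0.0058, 0.3675]
eef_rot: [0.0, -0.56, 0.829, -0.0]
wrist_force: [0.2, -0.3, -1.9]
opening: 0.291
```

```bash
python3 - <<'E'
from h import *
np.set_printoptions(precision=4,suppress=True)
snap("wrist","w6"); o=ctrl.get_obs(); print(o["time_s"],o["eef_pos"],o["q"],o["wrist_force"],o["opening"]); print(rot(o)); snap("scene","s6"); snap("top","t6")
print(w2px("w6",(.4717,-.0132,.01)))
b=o["eef_pos"]
for n in("s6","t6"): print(n,[w2px(n,b-[0,0,h]) for h in(.246,.258)])
E
```

```text
10.7 [0.4265 0.0057 0.3677] [-0.2665 -0.1281  2.0012  0.0001  1.267   1.687 ] [ 0.4601  0.8794 -0.7447] 0.2917131030545157
[[-0.3735 -0.9276  0.0015]
 [-0.9276  0.3735 -0.0003]
 [-0.0003 -0.0015 -1.    ]]
(np.float64(272.4426205185309), np.float64(131.36822428148403))
s6 [(np.float64(306.12712783811617), np.float64(146.3677974906194)), (np.float64(305.8115758103421), np.float64(150.11512608754626))]
t6 [(np.float64(264.27503402194685), np.float64(259.66135478954635)), (np.float64(264.446215498375), np.float64(260.2286942632702))]
```

View pics/w6.png

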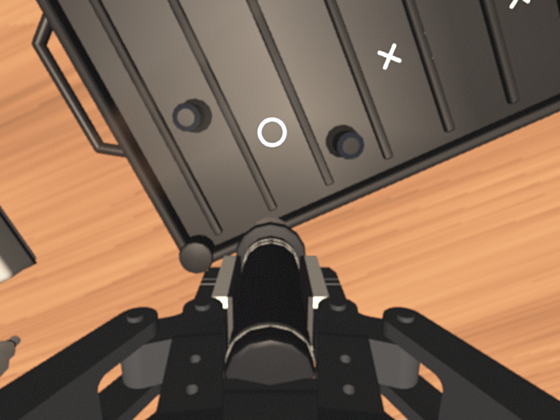

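The ring is at (272,132), matching the earlier estimate. The probe is centred at column 270 in the jaws, with its collar at (270,240). Next I'll check the tip position and uprightness from the scene camera.

```bash
python3 - <<'E'
from h import *
a=cv2.imread("pics/s6.png")[60:190,250:370]; b=cv2.imread("pics/w6.png")[190:330,200:340]
a=cv2.resize(a,None,fx=4,fy=4,interpolation=2); b=cv2.resize(b,(520,520),interpolation=2)[:, :310]
b=cv2.resize(cv2.imread("pics/w6.png")[200:330,230:310],(320,520),interpolation=2)
cv2.imwrite("pics/c6.png",np.hstack([a,b]))
n="s6"; o=ctrl.get_obs()["eef_pos"]
for h in(.116,.2,.206,.246,.258):u,v=w2px(n,o-[0,0,h]); print(h,(u-250)*4,(v-60)*4)
for h in(.2,.206,.258):u,v=w2px("w6",o-[0,0,h]); print("w",h,480+(u-230)*4,(v-200)*4)
E
```

```text
0.116 240.3198765076736 154.2146269385127
0.2 229.40728664673156 284.1377860894652
0.206 228.70651526539905 292.4810330056863
0.246 224.26543812493105 345.3556282644944
0.258 223.0065525514667 360.3436735221494
w 0.2 652.8770123717861 216.4598725510267
w 0.206 652.492912237687 198.08080710458705
w 0.258 649.9402955369476 75.9389351351175
```

View pics/c6.png

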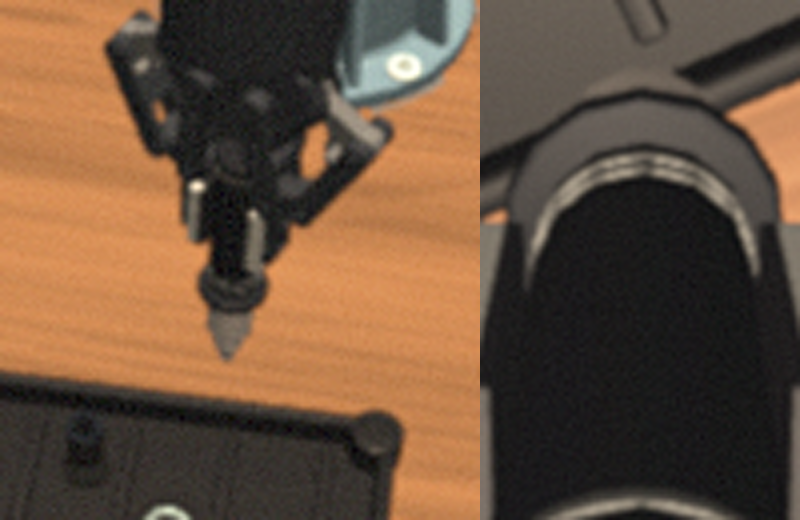

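The held probe looks upright: tip and collar show the same 5 px (crop scale) offset, which is about 1–2 mm. I'll move over the ring and descend to just above the bed.

move_arm([
  {"gripper":10,"x":0.1,"y":-2.4,"z":0,"roll":0},
  {"gripper":10,"x":0.1,"y":-2.5,"z":0,"roll":0},
  {"gripper":10,"x":0,"y":0,"z":2,"roll":0},
  {"gripper":10,"x":0,"y":0,"z":3,"roll":0},
  {"gripper":10,"x":0,"y":0,"z":2,"roll":0},
])

```text
time_s: 11.42
eef_pos: [0.4707, -0.0147, 0.296]
eef_rot: [-0.0, -0.559, 0.829, 0.0]
wrist_force: [-0.6, 0.4, -1.6]
opening: 0.288
```

move_arm([
  {"gripper":10,"x":0,"y":0,"z":1,"roll":0},
  {"gripper":10,"x":0,"y":0,"z":0.5,"roll":0},
  {"gripper":10,"x":0,"y":0,"z":0,"roll":0},
  {"gripper":10,"x":0,"y":0,"z":0,"roll":0},
])

```text
time_s: 11.92
eef_pos: [0.4711, -0.0148, 0.2825]
eef_rot: [0.0, -0.559, 0.829, -0.001]
wrist_force: [0.6, 0.1, -0.6]
opening: 0.288
```

```bash
python3 - <<'E'
from h import *
np.set_printoptions(precision=4,suppress=True)
o=ctrl.get_obs(); F=[]
print(o["time_s"],o["eef_pos"],o["q"],o["wrist_force"],o["opening"]); print(rot(o)[:,2]); snap("scene","s7"); snap("top","t7"); snap("wrist","w7")
for n in("s7","t7","w7"): print(n,w2px(n,o["eef_pos"]-[0,0,.258]),w2px(n,(.4717,-.0132,.01)))
def crop(n,u,v,w,h,s): return cv2.resize(cv2.imread(f"pics/{n}.png")[v:v+h,u:u+w],None,fx=s,fy=s,interpolation=2)
u,v=map(int,w2px("s7",(.4717,-.0132,.01))); print(u-35,v-45)
a=crop("s7",u-35,v-45,70,75,7); b=crop("w7",215,60,110,190,525/190)[:525]
b=cv2.resize(b,(int(b.shape[1]),525)); cv2.imwrite("pics/c7.png",np.hstack([a,b])[:600,:800])
E
```

```text
11.925 [ 0.4711 -0.0148  0.2825] [-0.2841  0.1034  1.9663  0.      1.0703  1.67  ] [ 0.5504  0.0873 -0.6487] 0.2877579996088565
[ 0.0014 -0.0004 -1.    ]
s7 (np.float64(290.9897028730096), np.float64(188.53559140054776)) (np.float64(291.493555629497), np.float64(192.4809336828632))
t7 (np.float64(274.60723115540844), np.float64(246.96761981387584)) (np.float64(274.05910666203926), np.float64(247.4657909001757))
w7 (np.float64(271.99040239900614), np.float64(219.11352033759704)) (np.float64(269.3775712693893), np.float64(212.759517271684))
256 147
```

View pics/c7.png

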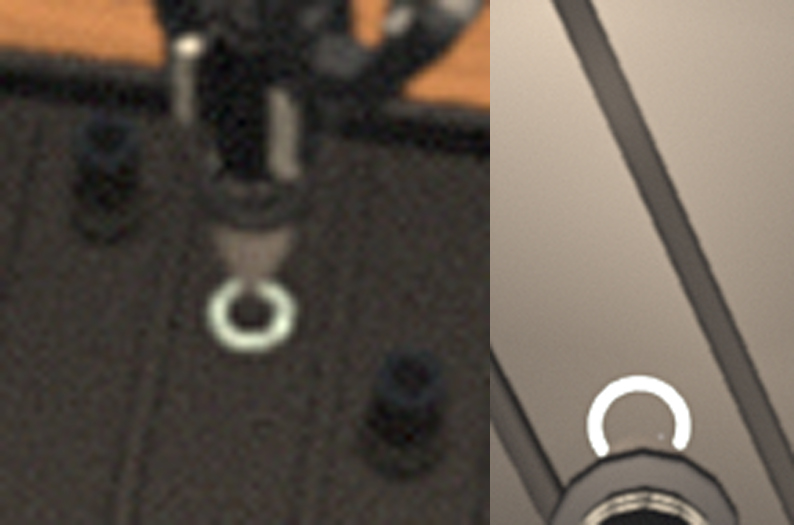

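From the scene camera, the tip at (253,285) drops to within about 1 mm of the ring centre at (252,315). In the wrist view the ring and collar centres agree. I'll take a force baseline and then lower in small steps.

```bash
cat > f.py <<'E'
from h import *
import sys
F=[];Z=[];E=[]
for i in range(int(sys.argv[1])):
    ctrl.camera("top"); o=ctrl.get_obs(); F.append(o["wrist_force"]); Z.append(o["eef_pos"]); E.append(o["joint_efforts"][1:3])
F=np.array(F);n=len(F)**.5
print(o["time_s"],"F",F.mean(0).round(2),"+-",(F.std(0)/n).round(2),"pos",np.mean(Z,0).round(5),"tilt",rot(o)[:,2].round(4),"eff",np.mean(E,0).round(2))
E
python3 f.py 14
```

```text
12.775 F [ 0.17  0.06 -1.55] +- [0.12 0.12 0.12] pos [ 0.4707  -0.01473  0.28178] tilt [-0. -0. -1.] eff [-35.92 -30.45]
```

move_arm([
  {"gripper":10,"x":0,"y":0,"z":0.4,"roll":0},
  {"gripper":10,"x":0,"y":0,"z":0.3,"roll":0},
  {"gripper":10,"x":0,"y":0,"z":0.3,"roll":0},
  {"gripper":10,"x":0,"y":0,"z":0,"roll":0},
  {"gripper":10,"x":0,"y":0,"z":0,"roll":0},
])

```text
time_s: 13.4
eef_pos: [0.4707, -0.0147, 0.2717]
eef_rot: [-0.0, -0.559, 0.829, 0.0]
wrist_force: [-0.1, -0.1, -1.8]
opening: 0.29
```

```bash
python3 f.py 10
```

```text
13.9 F [-0.24  0.03 -1.42] +- [0.12 0.11 0.19] pos [ 0.47072 -0.01474  0.27179] tilt [ 1.e-04 -0.e+00 -1.e+00] eff [-36.2  -29.87]
```

move_arm([
  {"gripper":10,"x":0,"y":0,"z":0.2,"roll":0},
  {"gripper":10,"x":0,"y":0,"z":0.2,"roll":0},
  {"gripper":10,"x":0,"y":0,"z":0,"roll":0},
  {"gripper":10,"x":0,"y":0,"z":0,"roll":0},
])

```text
time_s: 14.4
eef_pos: [0.4707, -0.0147, 0.2678]
eef_rot: [-0.0, -0.559, 0.829, -0.0]
wrist_force: [0.1, -0.3, -0.1]
opening: 0.288
```

```bash
python3 f.py 12
```

```text
15.0 F [ 0.    0.07 -0.29] +- [0.16 0.1  0.15] pos [ 0.47069 -0.01474  0.26774] tilt [ 0.  0. -1.] eff [-35.81 -29.23]
```

Contact: the force rose 1.2 N, which means about 0.7 mm pressed, in line with the predicted height.

move_arm([
  {"gripper":10,"x":0,"y":0,"z":0.1,"roll":0},
  {"gripper":10,"x":0,"y":0,"z":0.1,"roll":0},
  {"gripper":10,"x":0,"y":0,"z":0,"roll":0},
])

```text
time_s: 15.38
eef_pos: [0.4707, -0.0147, 0.2656]
eef_rot: [-0.0, -0.559, 0.829, -0.0]
wrist_force: [0.7, 0.1, 1.2]
opening: 0.289
```

```bash
python3 f.py 14
```

```text
16.075 F [0.11 0.02 0.26] +- [0.17 0.11 0.14] pos [ 0.47069 -0.01474  0.26571] tilt [ 1.e-04 -0.e+00 -1.e+00] eff [-35.6  -28.86]
```

move_arm([
  {"gripper":10,"x":0,"y":0,"z":0.1,"roll":0},
  {"gripper":10,"x":0,"y":0,"z":0.1,"roll":0},
  {"gripper":10,"x":0,"y":0,"z":0,"roll":0},
])

```text
time_s: 16.45
eef_pos: [0.4707, -0.0148, 0.2636]
eef_rot: [-0.0, -0.559, 0.829, 0.0]
wrist_force: [0.2, -0.5, 0.6]
opening: 0.292
```

```bash
python3 f.py 30; python3 - <<'E'
from h import *
snap("scene","s8"); snap("wrist","w8")
a=cv2.imread("pics/s8.png")[135:205,256:326]; b=cv2.imread("pics/w8.png")
cv2.imwrite("pics/c8.png",np.hstack([cv2.resize(a,(420,420),interpolation=2),cv2.resize(b[60:270,175:365],(380,420),interpolation=2)]))
E
```

```text
17.95 F [-0.23 -0.3   1.  ] +- [0.09 0.08 0.08] pos [ 0.47069 -0.01474  0.2637 ] tilt [-0. -0. -1.] eff [-35.39 -28.5 ]
```

View pics/c8.png

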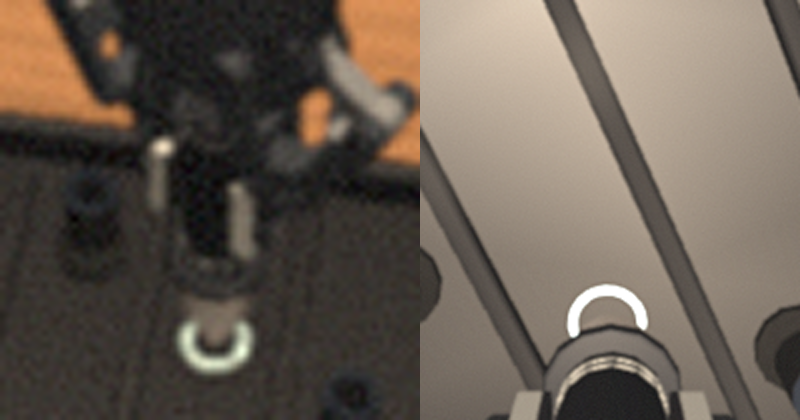

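The net force is 1.00 + 1.5 ≈ 2.5 N, which is half travel. The scene crop shows the tip inside the ring at about (216,340), with the rubber tips where they were. The gripper is vertical, so I'm handing in.

```bash
python3 -c "
from bench import ctrl
print(ctrl.hand_in())"
```

```text
the job is handed in; nothing more can be done
None
```

I turned the selector clockwise to the iron index. I then drew the middle-sized probe from its dock and pressed its tip on the bed inside the pencilled ring. I handed in at about 18 s, still holding the probe there.

**Last checks:**
- **Selector:** the pointer measured -21.2° in world axes. The index measured -20.2° from its own bar and about -22° from the gauge geometry, so they agree to within about 1°.
- **Tip pressure:** the net push was about 2.5 N (±0.15 N), which is half travel. The tool height gave 4.3 to 4.7 mm pressed in, which agrees roughly. I could not resolve the dark line round the tip in the images.
- **Position and tilt:** the gripper is vertical. In the last picture the tip is inside the ring, which I estimate is within about 2 mm of its centre. The wrist collar hides the tip itself, so this rests on the scene camera and the earlier ring position.
- **Other things on the tray:** I saw both rubber tips in place in the last picture. I did not re-check the boot jack, dish and shoehorn, but every move passed well above them.

**Disagreements and faults:**
- The scene and top cameras placed the ring 3 to 7 mm away from the wrist camera's position. I used the wrist camera.
- My first move calls were refused for missing fields, and nothing moved.

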